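# Hook a shelf bracket into a slotted upright and lock it

### The arm

A 6-joint arm with a two-finger parallel gripper is mounted at the origin on the work surface; the furniture and walls round the work are solid. World frame = base frame: x ahead of the robot, y to its left, z up, the work surface at z = 0. Lengths are in mm, angles in rad, forces in N, time in s.
With the tool pointing down it reaches from about 375 to 925 mm from the base axis. Payload 5.7 kg.
Tool frame: the origin (TCP) lies midway between the tips of the shut fingers; the grasp point (between the pads) lies ctrl.hold_point_z behind it (ctrl.hold_point_z is the distance from the TCP to the grasp point, in mm); y points along the fingers, x is the direction in which the jaws open and shut, and the axes are right-handed (so a half turn about y gives the same grasp; the last joint's range is limited). The gripper opens to 88 mm and grips with 3 to 60 N. Pads are 20 mm wide; open, the fingers measure 115 mm over their backs; the gripper's body (75 mm by 178 mm) begins 61 mm behind the grasp point.
Start: joints at [-0.115, 0.359, 1.51, -0, 1.272, -0.115], TCP at [599.968, -0.004, 222.623] pointing down, gripper open.
Joint ranges: [-2.97, 2.97], [-1.01, 2.36], [0.21, 2.38], [-0.96, 4.11], [0.2, 2.71], [-2.98, 2.98]. Speed limits (rad/s): [2.39, 2.39, 3.14, 3.14, 3.14, 3.14].

### API

Orientations are given as a rotation vector (axis times angle).
In Python, from rig import ctrl gives the robot as it stands. The module is installed in compiled form; this text tells all that it offers. Calls block until the motion is done:
- ctrl.goto(position, orientation): joint-space move of the TCP to a pose.
- ctrl.movel(position, rotation=None, speed=150): straight line of the TCP; rotation=None keeps the orientation; speed is the mean speed in mm/s.
- ctrl.move_j(angles): joint-space move.
- ctrl.gripper_to(opening, effort=None): finger opening in mm; effort is the grip in N (None keeps the last); returns when the fingers have stopped.
- ctrl.sleep(seconds).
- ctrl.ik(position, orientation): joint angles nearest the present ones, or None.
- ctrl.capture(name): name is "scene" or "side" or "wrist"; returns (picture, depth): 480x640x3 uint8, red, green, blue; 480x640 float32, mm along the optical axis (not along the pixel's ray), 0 where there is no reading.
- ctrl.calibration(name): a dict with "mtx" (3x3 intrinsics, pixels), "world_from_camera" (4x4, takes a point from camera to world coordinates). Camera axes: x right, y up, looking along -z (the intrinsics and any distortion apply to the point x, -y, -z); pixel columns grow to the right and rows downward; lengths in mm; the calibration is good to about 2 mm. A picture is of the moment at which its call begins: read the wrist's pose just before it. calibration takes no time and is no camera call; for the wrist camera it gives the pose at the moment of the call.
A pose or a line that the arm cannot do raises ctrl.Unreachable and nothing moves.
- ctrl.sign_off(): hands the job in, once; it reports no verdict.
Trained networks look in the newest picture that a camera, given by its name, has taken for a name from the list of things; names that differ only in an ending like _2 or _b are one class to them, and where a whole thing is asked for, a point or a joint stands for the part that bears it (a point fixed in the world has none). Each returns a list of dicts, best first, with "p" (0 to 1); they miss things now and then, are a little off and sometimes report something else, mostly with a low value. They report only what shows in the picture. A call takes as long as a camera call.
- ctrl.search_frame(camera, target): "box" ([left, top, right, bottom] in pixels, round what is visible of it).
Readings, each from a call of its own:
- ctrl.current_time_s(): time.
- ctrl.current_joints(): joint angles.
- ctrl.current_qvel(): joint speeds.
- ctrl.current_joint_torque(): joint torques, N m.
- ctrl.current_tool_pos(): TCP position.
- ctrl.current_orientation(): TCP orientation.
- ctrl.current_ft_force(): force on the tool from outside, world axes, zero at the start.
- ctrl.current_ft_torque(): the same for the moment, N m.
- ctrl.current_grip_width(): finger opening in mm.
Only numpy, scipy, OpenCV 4.12 (cv2) and the standard library are available. Lean on these libraries where they do the work, as an engineer would, in place of code of your own. Each camera call takes 0.05 s, during which the arm holds its last target.

### The job

Put the yellow bracket up on the slotted upright: hook its two steel tabs through the two slots in the grey plate, then push it down on the lip at the top of its back plate (not out on the arm, where it jams), gently, with about 10 N and never as much as 30 N, until it is fully home and level and both orange spring catches have snapped shut above its ears. The grey plate is clamped a little higher or lower every time, so feel for the slots and do not force the tabs. Leave the bracket locked there and do not disturb the other things on the bench.

Things in the scene. Friction and masses are not known exactly. Their poses are not given: they have to be found in the camera images.
- bracket: Yellow shelf bracket, 0.24 to 0.39 kg, upright on the bench. Origin: middle of the lower edge of its flat back face; +x out of that face, z up. Back plate x -4..0, 64 wide (y), 74 high. Arm 24 wide (y), 34 high (z 0..34) back to x = -106, black end cap 26 wide, 46 high to x = -114. Pinch the arm across y from above near x = -60. Pressing lip on top of the plate: x -22..0, y -30..30, z 74..78.
- tabs (a point): Point on the bracket at (0, 0, 56): on the back face, midway between its two steel tabs, at the underside of their necks. Tabs at y = -20 and +20, each 6 thick (y): neck x 0..11.5, z 56..64, its end turned down into a hook x 5.5..11.5, z 34..64 (bracket frame). Ears at the plate's sides, z 66..72, reach y = +-38; the catches snap over them.
- stand: Fixed slotted upright, 211 high, on a dark base plate 85 x 160 x 8 (x -25..60). Origin: on the bench under the middle of the front face of its grey slot plate (plane x = 0); +x into that face, the way the tabs go; z up. Slot plate 4 thick, 128 wide, z 45..186. It is clamped by hand: slots and catches lie up to 6 mm above or below the nominal heights, unmeasured; find them by feel.
- seat (a point): Fixed to the stand at (0, 0, 126): nominal lower end of the slots, midway between them on the front face. Slots at y = -20, +20, 10 wide, 32 high. Tabs enter when point tabs is 22 to 24 above the true seat, bracket x along stand x. Then, back plate on the face, the bracket goes down till tabs is at the true seat (bracket z 70 nominal). It takes 6 to 12 N on the lip; its own weight is not enough.
- catch_left (a joint): Orange spring catch on the slot plate at y = +34 (stand frame), nominal z 143..157, 8 deep in front of the face; dark housing 9 deep at y 49..63. Value in m: 0 = shut; the bracket's ear pushes it out, up to about 0.004, while it passes; it snaps back when that side is home. If one side snaps first the bracket rolls: press the lip on the other side too.
- catch_right (a joint): The same catch at y = -34; value in m, 0 = shut.
- red_cutter: Red safety cutter lying on the bench, 25 x 144 x 41; bystander, origin at the centre of its underside.
- shaft_clamp: Aluminium split shaft clamp, 46 x 56 x 55; bystander, origin at the centre of its underside.
- belt_pulley: Black toothed belt pulley, diameter 66, 26 high; bystander, origin at the centre of its underside.

How it is judged:
By the outcome, as a careful person would: the job done as asked, in the order asked, and still so for the second after the job is handed in, with the robot touching nothing.
It also fails if it takes over 72 s, if anything falls off the work surface, if the arm or the gripper's body presses on something with over 40 N, if the wrist force passes 120 N, or if a joint passes its speed limit or range.

## Working session

There is one attempt and no reset: what is moved stays moved. The work goes in short steps, each a Python script; the robot and the scene stay as the last script left them, time stands still between calls to the robot, and variables do not carry over. Pictures are saved under pics/ and viewed, and the job is handed in when it is done.

```bash
mkdir -p pics; ls; cat > snap.py <<'E'
from rig import ctrl
import cv2, numpy as np, pickle
def snap(cam,tag):
    c=ctrl.calibration(cam)
    p,d=ctrl.capture(cam)
    cv2.imwrite(f'pics/{tag}.png',cv2.cvtColor(p,cv2.COLOR_RGB2BGR))
    pickle.dump((p,d,c),open(f'pics/{tag}.pkl','wb'))
    return p,d,c
def cloud(d,c):
    K=np.array(c['mtx']);T=np.array(c['world_from_camera'])
    v,u=np.mgrid[:480,:640]
    X=(u-K[0,2])/K[0,0]*d;Y=-(v-K[1,2])/K[1,1]*d
    P=np.stack([X,Y,-d,np.ones_like(d)],-1)@T.T
    P=P[...,:3];P[d<=0]=np.nan
    return P
E
python3 - <<'E'
from snap import *
for n in ['scene','side','wrist']:
    p,d,c=snap(n,n+'0'); print(n,c)
    for t in ['bracket','stand','catch_left','red_cutter','shaft_clamp','belt_pulley']:
        r=ctrl.search_frame(n,t); print(t,[(np.round(x['box']),round(x['p'],2)) for x in r[:2]])
print(ctrl.current_time_s(),ctrl.hold_point_z,ctrl.current_orientation())
E
```

```text
pics
scene {'mtx': array([[515.63945731,   0.        , 328.29835422],
       [  0.        , 515.63945731, 228.94574513],
       [  0.        ,   0.        ,   1.        ]]), 'world_from_camera': array([[ 4.87728360e-01,  5.27593205e-01, -6.95533218e-01,
        -2.37325388e+02],
       [-8.72893600e-01,  2.82553875e-01, -3.97768866e-01,
        -5.31424545e+02],
       [-1.33345452e-02,  8.01129651e-01,  5.98342270e-01,
         7.82021434e+02],
       [ 0.00000000e+00,  0.00000000e+00,  0.00000000e+00,
         1.00000000e+00]])}
bracket [(array([342., 280., 376., 347.]), 0.64)]
stand [(array([270., 168., 340., 267.]), 0.89)]
catch_left []
red_cutter [(array([366., 255., 432., 284.]), 0.71)]
shaft_clamp [(array([417., 279., 453., 319.]), 0.86)]
belt_pulley [(array([209., 250., 243., 277.]), 0.76)]
side {'mtx': array([[512.17112195,   0.        , 319.45285114],
       [  0.        , 512.17112195, 247.96289428],
       [  0.        ,   0.        ,   1.        ]]), 'world_from_camera': array([[ 9.98693889e-01, -2.72959793e-03,  5.10202495e-02,
         5.72947721e+02],
       [ 4.65497
[... 730 characters left out ...]
rom_camera': array([[ 9.99999777e-01,  2.05250625e-04, -6.35233068e-04,
         6.00067298e+02],
       [-1.21783474e-05,  9.57011705e-01,  2.90049299e-01,
         7.97173145e+01],
       [ 6.67458282e-04, -2.90049227e-01,  9.57011494e-01,
         3.84520231e+02],
       [ 0.00000000e+00,  0.00000000e+00,  0.00000000e+00,
         1.00000000e+00]])}
bracket [(array([155., 429., 198., 467.]), 0.64)]
stand [(array([201.,  94., 361., 387.]), 0.9)]
catch_left []
red_cutter [(array([313., 351., 343., 478.]), 0.57)]
shaft_clamp [(array([246., 466., 288., 480.]), 0.81)]
belt_pulley [(array([ 59.,   4., 154.,  97.]), 0.73)]
1.05 18.700000000000003 [-1.57080536e+00  8.79741764e-05  1.05304989e-04]
```

View pics/scene0.png

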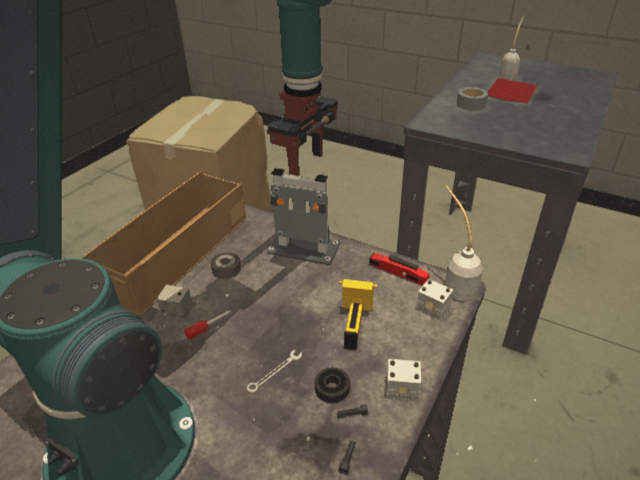

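View pics/side0.png

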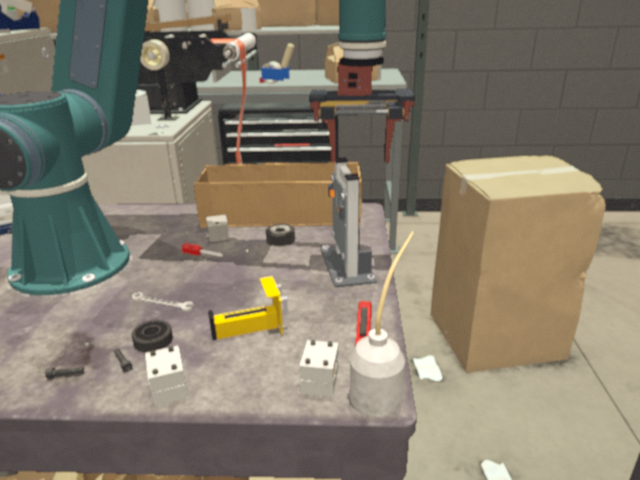

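View pics/wrist0.png

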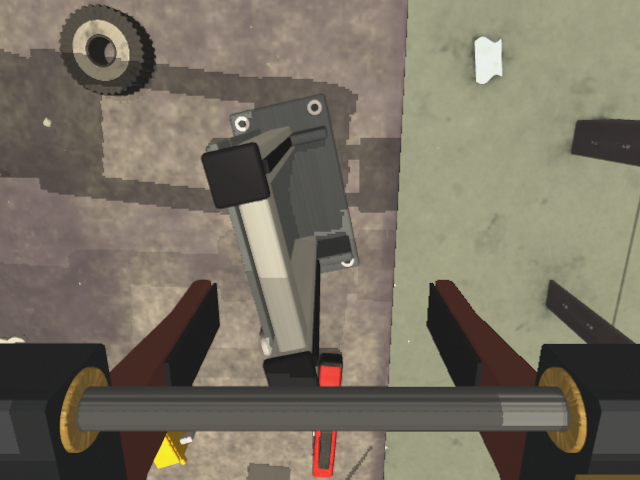

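```bash
python3 - <<'E'
from snap import *
from scipy.spatial.transform import Rotation
for n in ['scene','side','wrist']:
    p,d,c=pickle.load(open(f'pics/{n}0.pkl','rb'))
    P=cloud(d,c); h=cv2.cvtColor(p,cv2.COLOR_RGB2HSV)
    m=(h[...,0]>18)&(h[...,0]<34)&(h[...,1]>170)&(h[...,2]>90)&(P[...,2]>-5)&(P[...,2]<120)&(P[...,0]>300)&(P[...,1]<20)
    q=P[m]; 
    if len(q): print(n,'yellow',len(q),np.percentile(q,[1,50,99],axis=0).round(0).tolist())
    if len(q)>50:
        a=q[(q[:,2]<45)]
        if len(a)>20: 
            print(' minrect arm',cv2.minAreaRect(a[:,:2].astype(np.float32)))
        t=q[q[:,2]>70]; print(' top',len(t), cv2.minAreaRect(t[:,:2].astype(np.float32)) if len(t)>4 else '')
    # stand
    s=(P[...,2]>60)&(P[...,2]<230)&(P[...,0]>500)&(P[...,0]<700)&(P[...,1]>-10)&(P[...,1]<250)
    q=P[s]; print(n,'stand',len(q),np.percentile(q,[1,50,99],axis=0).round(0).tolist())
    b=(P[...,2]>4)&(P[...,2]<14)&(P[...,0]>500)&(P[...,0]<760)&(P[...,1]>-10)&(P[...,1]<250)
    q=P[b]; print(n,'base',len(q),cv2.minAreaRect(q[:,:2].astype(np.float32)))
    # table check
E
```

```text
scene yellow 976 [[362.0, -240.0, 1.0], [450.0, -210.0, 36.0], [469.0, -172.0, 79.0]]
 minrect arm ((408.645263671875, -215.96426391601562), (109.43553161621094, 60.079925537109375), 17.770668029785156)
 top 236 ((448.4758605957031, -202.84976196289062), (21.898807525634766, 70.94644927978516), 18.176380157470703)
scene stand 2471 [[505.0, -9.0, 61.0], [556.0, 41.0, 115.0], [643.0, 245.0, 227.0]]
scene base 672 ((567.0924682617188, 95.81793975830078), (124.59818267822266, 212.1878662109375), 2.1402809619903564)
side yellow 1656 [[363.0, -245.0, 4.0], [426.0, -225.0, 29.0], [468.0, -182.0, 81.0]]
 minrect arm ((408.8907470703125, -222.05484008789062), (105.78079986572266, 59.998931884765625), 21.345989227294922)
 top 256 ((450.6146240234375, -208.5472869873047), (20.288179397583008, 63.17407989501953), 20.2249813079834)
side stand 1207 [[502.0, -9.0, 61.0], [552.0, 44.0, 128.0], [642.0, 204.0, 228.0]]
side base 462 ((580.23974609375, 118.95208740234375), (156.0039520263672, 256.40087890625), 1.6034722328186035)
wrist yellow 781 [[450.0, -234.0, 57.0], [464.0, -219.0, 77.0], [472.0, -201.0, 79.0]]
 top 596 ((457.5931701660156, -220.5882568359375), (22.151073455810547, 36.6838264465332), 19.44550323486328)
wrist stand 10335 [[549.0, -9.0, 77.0], [570.0, 37.0, 200.0], [647.0, 63.0, 229.0]]
wrist base 6718 ((570.7628173828125, 31.18834686279297), (84.9881362915039, 102.32593536376953), 12.237739562988281)
```

```bash
cat >> snap.py <<'E'
from scipy.spatial.transform import Rotation as Rn
def orient(yaw,flip=False,pitch=0):
    # tool x=+by (or -by), tool y=down, tool z=-bx ; pitch>0 tilts the camera view forward to +bx
    bx=np.array([np.cos(yaw),np.sin(yaw),0]);by=np.array([-np.sin(yaw),np.cos(yaw),0]);dn=np.array([0,0,-1.])
    if flip: R=np.stack([-by,dn,bx],1)
    else: R=np.stack([by,dn,-bx],1)
    R=Rn.from_matrix(R)
    if pitch: R=Rn.from_rotvec(-pitch*by)*R
    return R.as_rotvec()
def F(n=5):
    f=[]
    for i in range(n):
        f.append(ctrl.current_ft_force()); ctrl.sleep(0.01)
    return np.mean(f,0)
E
python3 - <<'E'
from snap import *
yaw=np.radians(19)
for f in (0,1):
    print(f,[ctrl.ik(p,orient(yaw,f)) for p in [(405,-222,200),(405,-222,10)]], ctrl.ik((500,0,150),orient(np.radians(12),f)))
E
```

```text
0 [array([-6.51160673e-01,  1.84217555e-01,  1.82575361e+00, -4.44089210e-16,
        1.13162149e+00, -2.55356956e+00]), array([-6.51160673e-01,  4.89234683e-01,  2.01103137e+00, -4.44089210e-16,
        6.41326599e-01, -2.55356956e+00])] [-1.38239880e-01  3.00281618e-01  1.80970976e+00 -4.44089210e-16
  1.03160128e+00 -1.91847572e+00]
1 [array([-6.51160673e-01,  1.84217555e-01,  1.82575361e+00, -4.44089210e-16,
        1.13162149e+00,  5.88023096e-01]), array([-6.51160673e-01,  4.89234683e-01,  2.01103137e+00, -4.44089210e-16,
        6.41326599e-01,  5.88023096e-01])] [-1.38239880e-01  3.00281618e-01  1.80970976e+00 -4.44089210e-16
  1.03160128e+00  1.22311694e+00]
```

```bash
python3 - <<'E'
from snap import *
yaw=np.radians(12); S=np.array([550,35,160.])
o=orient(yaw,0,np.radians(33)); R=Rn.from_rotvec(o).as_matrix()
fw=R@np.array([0,.957,-.29]); print(fw)
cam=S-270*fw; tcp=cam-R@np.array([0,-162,80])
print(tcp, ctrl.ik(tcp,o))
ctrl.goto(tcp,o)
snap('wrist','w1')
for t in ['stand','catch_left','catch_right']: print(t,[(np.round(x['box']),round(x['p'],2)) for x in ctrl.search_frame('wrist',t)[:3]])
y2=np.radians(19)
ctrl.goto((405,-222,200),orient(y2))
snap('wrist','w2')
print(ctrl.current_time_s(), F())
E
```

```text
[ 0.7477293   0.15893477 -0.64466241]
[500.04402948  24.38153067 241.7653424 ] [-0.29697394 -0.04691695  2.14561713  0.49911672  0.58465808 -2.43287694]
stand [(array([151.,  69., 377., 328.]), 0.61)]
catch_left [(array([315., 207., 344., 224.]), 0.83)]
catch_right [(array([190., 206., 216., 227.]), 0.96)]
4.3167 [ 0.20043415  0.29102783 -0.18569082]
```

View pics/w1.png

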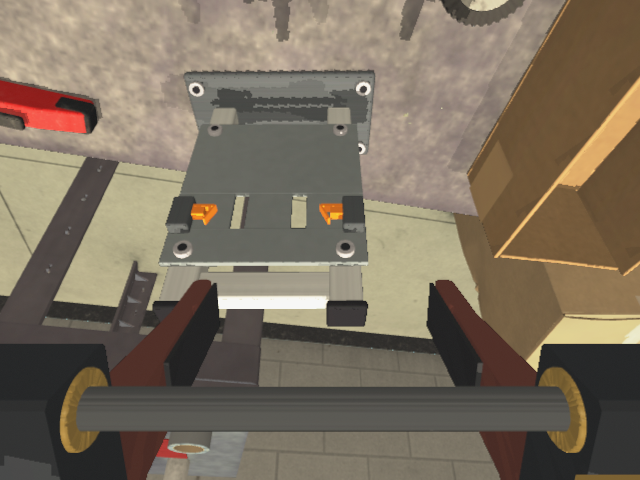

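View pics/w2.png

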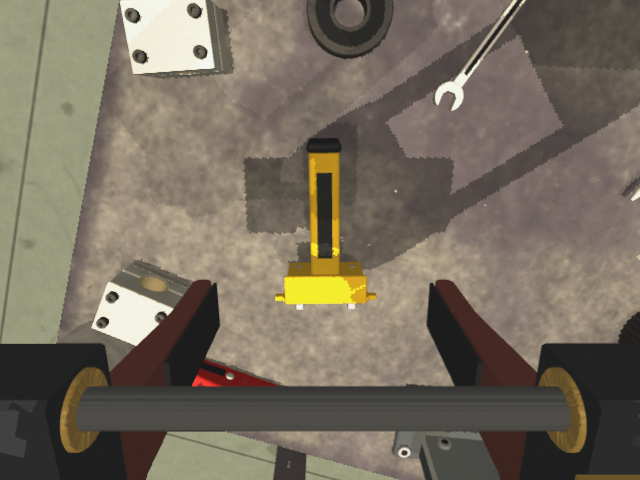

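```bash
cat > an.py <<'E'
from snap import *
p,d,c=pickle.load(open('pics/w1.pkl','rb'))
P=cloud(d,c)
q=P[135:258,205:340].reshape(-1,3); q=q[~np.isnan(q).any(1)]
# RANSAC-ish plane
m=np.ones(len(q),bool)
for i in range(10):
    ctr=np.median(q[m],0) if i==0 else q[m].mean(0)
    u,s,v=np.linalg.svd(q[m]-ctr,full_matrices=False); n=v[2]
    r=(q-ctr)@n; m=abs(r)<max(1.5,8-i)
n=n*np.sign(n[0]); yaw=np.arctan2(n[1],n[0]); print('n',n,'yaw',np.degrees(yaw),'inl',m.mean(),r[m].std())
# intersect pixel rays with plane
K=c['mtx'];T=c['world_from_camera']
def ray(u,v):
    x=np.array([(u-K[0,2])/K[0,0],-(v-K[1,2])/K[1,1],-1.]); dd=T[:3,:3]@x;o=T[:3,3]
    return o+dd*((ctr-o)@n)/(dd@n)
by=np.array([-np.sin(yaw),np.cos(yaw),0])
res=(P-ctr)@n
M=(abs(res)<1.8)
Y=(P@by); Z=P[...,2]
img=np.zeros((480,640,3),np.uint8)
# plate outline
mm=M&(Z>40)&(Z<195)
print('plate y',np.nanpercentile(Y[mm],[.5,99.5]),'z',np.nanpercentile(Z[mm],[.5,99.5]))
g=cv2.cvtColor(p,cv2.COLOR_RGB2GRAY)
crop=cv2.resize(p[180:270,150:380],None,fx=3.4,fy=3.4,interpolation=cv2.INTER_CUBIC)
cv2.imwrite('pics/w1c.png',cv2.cvtColor(crop,cv2.COLOR_RGB2BGR))
for v in (205,212,220): print(v,g[v,225:315].tolist())
print('slotcol L',g[185:240,238].tolist()); print('slotcol R',g[185:240,300].tolist())
for uv in [(232,196),(244,196),(232,228),(244,228),(292,196),(307,228),(160,263),(367,263),(189,125),(360,135)]:
    w=ray(*uv); print(uv,'y',round(w@by,1),'z',round(w[2],1),'d',round(w@np.array([np.cos(yaw),np.sin(yaw),0]),1))
E
python3 an.py
```

```text
n [0.65999385 0.16665289 0.7325537 ] yaw 14.171340091302692 inl 0.034684875219046465 0.8581230858322508
plate y [-200.2150049   177.57864384] z [ 41.04175372 122.54864362]
205 [101, 101, 101, 102, 101, 102, 101, 96, 86, 160, 179, 177, 175, 174, 177, 178, 179, 178, 127, 82, 75, 76, 80, 97, 101, 101, 101, 101, 101, 101, 101, 101, 101, 101, 102, 102, 102, 101, 102, 100, 100, 100, 101, 101, 100, 100, 99, 100, 99, 101, 100, 100, 100, 101, 101, 100, 101, 100, 101, 101, 101, 101, 101, 101, 100, 101, 93, 157, 177, 177, 176, 175, 175, 176, 174, 173, 173, 174, 174, 174, 174, 119, 97, 103, 103, 103, 102, 103, 102, 102]
212 [99, 100, 100, 100, 101, 100, 89, 82, 157, 178, 179, 181, 179, 179, 178, 179, 179, 119, 76, 76, 76, 79, 95, 101, 101, 101, 102, 102, 102, 102, 102, 101, 101, 101, 101, 100, 101, 102, 101, 102, 101, 101, 101, 101, 101, 101, 103, 103, 103, 102, 102, 101, 101, 101, 101, 100, 101, 102, 101, 101, 101, 101, 102, 102, 100, 100, 79, 157, 179, 177, 176, 172, 172, 172, 173, 174, 174, 174, 175, 175, 175, 130, 101, 101, 101, 101, 101, 101, 102, 102]
220 [102, 101, 101, 101, 97, 83, 107, 
[... 630 characters left out ...]
182, 166, 103, 101, 101, 101, 101, 102, 102, 101, 101, 101, 101]
slotcol R [100, 102, 101, 101, 101, 101, 99, 108, 122, 114, 120, 139, 174, 177, 161, 129, 157, 177, 175, 172, 173, 173, 173, 174, 172, 173, 174, 174, 174, 175, 176, 175, 175, 174, 173, 171, 170, 173, 176, 179, 180, 181, 156, 69, 102, 101, 101, 102, 101, 101, 101, 102, 102, 101, 101]
(232, 196) y -182.5 z 69.5 d 595.6
(244, 196) y -173.2 z 65.3 d 600.1
(232, 228) y 56.7 z 739.0 d -124.9
(244, 228) y 36.0 z 728.9 d -114.0
(292, 196) y -133.2 z 47.3 d 619.4
(307, 228) y -57.7 z 683.2 d -64.8
(160, 263) y -25.1 z 431.6 d 205.9
(367, 263) y -103.7 z 421.4 d 216.9
(189, 125) y -120.3 z 266.5 d 383.5
(360, 135) y -87.0 z 255.7 d 395.2
```

View pics/w1c.png

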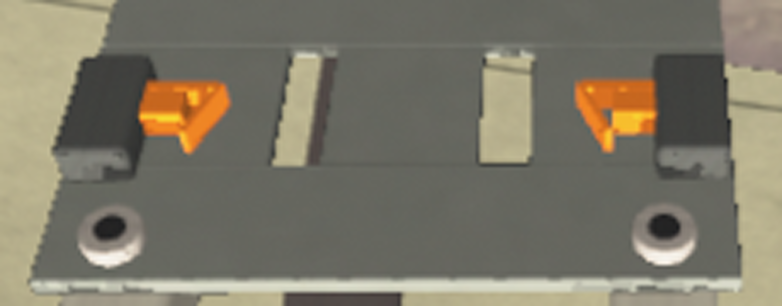

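```bash
python3 - <<'E'
import re
s=open('an.py').read()
s=s.replace("q=P[135:258,205:340].reshape(-1,3)","q=np.concatenate([P[145:190,210:340].reshape(-1,3),P[200:226,250:288].reshape(-1,3),P[232:255,215:325].reshape(-1,3)]); print(d[150,270],d[210,270],d[245,270],P[150,270],P[210,270],P[245,270])")
open('an.py','w').write(s)
E
python3 an.py | grep -v '^2[012]. \|slotcol'
```

```text
326.4575 286.64587 265.174 [560.72139728  -4.4782035   74.54004455] [5.60359733e+02 5.31004011e-01 1.37148100e+02] [558.26336728   2.82789757 168.60717634]
n [0.9771614  0.21249595 0.00103847] yaw 12.268668279281416 inl 0.9975350980602293 0.4844316807223817
plate y [-183.11426361   81.43187598] z [ 41.39689448 181.64039697]
(232, 196) y -145.9 z 124.2 d 547.2
(244, 196) y -137.6 z 124.2 d 547.2
(232, 228) y -141.8 z 153.6 d 547.2
(244, 228) y -134.0 z 153.6 d 547.2
(292, 196) y -104.3 z 124.4 d 547.2
(307, 228) y -93.2 z 153.8 d 547.2
(160, 263) y -181.7 z 181.5 d 547.1
(367, 263) y -56.2 z 181.9 d 547.1
(189, 125) y -192.6 z 41.6 d 547.3
(360, 135) y -53.4 z 55.8 d 547.3
```

```bash
cat >> an.py <<'E'
print('----')
for uv in [(232.5,212),(247,212),(291.5,212),(306.5,212),(239,192),(239,228.5),(299,192),(299,228)]:
    w=ray(*uv); print(uv,'y',round(w@by,2),'z',round(w[2],1))
for r in [(78,100,200,360),(303,320,332,362)]:
    z=P[r[0]:r[1],r[2]:r[3],2]; print(r,np.nanpercentile(z,[5,25,50,75,95]).round(1))
bx=np.array([np.cos(yaw),np.sin(yaw),0])
z=P[302:322,335:360]; print((z@bx).mean(), (z@by).mean())
for nme in ['scene0','side0','wrist0','w2']:
    p2,d2,c2=pickle.load(open(f'pics/{nme}.pkl','rb')); Q=cloud(d2,c2)
    rel=np.stack([Q@bx-547.2,Q@by+119.3,Q[...,2]],-1)
    cap=(rel[...,2]>195)&(rel[...,2]<225)&(rel[...,0]>-30)&(rel[...,0]<70)&(abs(rel[...,1])<80)
    fl=(rel[...,2]>-8)&(rel[...,2]<8)&(abs(rel[...,0]+200)<90)&(abs(rel[...,1])<100)
    basep=(rel[...,2]>2)&(rel[...,2]<16)&(rel[...,0]>-20)&(rel[...,0]<55)&(abs(rel[...,1])<75)
    pl=(abs(rel[...,0])<8)&(abs(rel[...,1])<70)&(rel[...,2]>40)&(rel[...,2]<195)
    print(nme,'cap',cap.sum(),np.percentile(rel[cap][:,2],[50,80,95]) if cap.sum() else '','floor',np.median(rel[fl][:,2]),'base',np.percentile(rel[basep][:,2],[20,50,80]) if basep.sum() else '')
    if pl.sum()>20: print('  plate',pl.sum(),np.percentile(rel[pl],[1,50,99],axis=0).round(1).tolist())
E
python3 an.py | sed -n '/----/,$p'
```

```text
----
(232.5, 212) y -143.47 z 139.4
(247, 212) y -133.74 z 139.4
(291.5, 212) y -103.91 z 139.5
(306.5, 212) y -93.87 z 139.6
(239, 192) y -141.55 z 120.2
(239, 228.5) y -137.23 z 154.0
(299, 192) y -99.59 z 120.4
(299, 228) y -98.37 z 153.7
(78, 100, 200, 360) [7.  7.7 8.2 8.7 9.5]
(303, 320, 332, 362) [208.2 210.1 210.9 211.2 211.5]
nan nan
scene0 cap 402 [200.77929058 210.17955663 211.75646168] floor -0.6414782215418882 base [6.26954113 7.74768284 9.34434305]
  plate 2690 [[-7.2, -63.1, 41.9], [-0.0, -1.3, 114.7], [6.8, 62.9, 191.8]]
side0 cap 359 [205.71445538 212.24753177 213.11011524] floor 1.6714951306828425 base [ 9.0856585   9.89894621 11.29072435]
  plate 1273 [[-7.2, -64.3, 43.8], [-1.4, -25.8, 122.8], [7.4, 61.9, 192.3]]
wrist0 cap 10083 [207.28778719 210.90600858 211.63224489] floor -0.2086060717665532 base [7.31344941 7.98262345 8.7476043 ]
  plate 2422 [[-6.8, -50.9, 42.2], [3.3, 0.7, 179.8], [7.4, 63.8, 189.9]]
w2 cap 0  floor -0.1536655466025536 base [7.57360286 8.20810222 9.43469827]
  plate 2499 [[-4.1, -64.5, 41.2], [0.1, -39.5, 65.5], [2.1, -11.2, 87.4]]
```

```bash
cat > an2.py <<'E'
from snap import *
import sys
p,d,c=pickle.load(open('pics/w2.pkl','rb'));P=cloud(d,c)
h=cv2.cvtColor(p,cv2.COLOR_RGB2HSV)
m=(h[...,0]>15)&(h[...,0]<36)&(h[...,1]>150)&(h[...,2]>60)
roi=np.zeros_like(m);roi[130:320,270:385]=1; m&=roi
a=P[m&(abs(P[...,2]-34)<3)]; l=P[m&(abs(P[...,2]-78)<3)]
ra=cv2.minAreaRect(a[:,:2].astype(np.float32)); rl=cv2.minAreaRect(l[:,:2].astype(np.float32))
print('arm',len(a),ra); print('lip',len(l),rl,np.median(l[:,2]),np.median(a[:,2]))
cap=P[roi.astype(bool)&(abs(P[...,2]-46)<3)&(h[...,2]<70)]
print('cap',len(cap),cv2.minAreaRect(cap[:,:2].astype(np.float32)) if len(cap)>5 else '')
E
python3 an2.py
```

```text
arm 2343 ((411.681884765625, -222.8560028076172), (100.80841064453125, 45.99275588989258), 20.45506477355957)
lip 2297 ((450.67694091796875, -203.3818359375), (22.52356719970703, 60.271705627441406), 19.444978713989258) 77.89029757153185 33.84968577269137
cap 336 ((357.5440368652344, -237.0736083984375), (7.291813850402832, 25.026885986328125), 18.85997200012207)
```

```bash
python3 - <<'E'
from snap import *
yaw=np.radians(19.7); o=orient(yaw)
g=np.array([404.5,-219.95])
ctrl.goto((*g,110),o); ctrl.movel((*g,7),speed=120)
print(F())
ctrl.gripper_to(15,50)
print('w',ctrl.current_grip_width(),ctrl.current_tool_pos(),F(3))
ctrl.movel((*g,47),speed=80)
ctrl.sleep(.2); print(F(3),ctrl.current_ft_torque(),ctrl.current_grip_width(),ctrl.current_tool_pos(), ctrl.current_orientation()-o)
snap('wrist','w3');snap('side','s3');print(ctrl.current_time_s())
E
```

```text
[0.19535116 0.30399187 0.29583596]
w 23.72615626297887 [ 404.4473724  -219.88064723    6.94757955] [-0.43872378  0.39665996  0.05474825]
[-0.09584493  0.07301904 -3.17761994] [0.11630459 0.04550163 0.00217114] 23.71472450288281 [ 404.1155325  -219.68049418   46.50876873] [ 0.0012038   0.00027251 -0.00031545]
7.8583
```

View pics/w3.png

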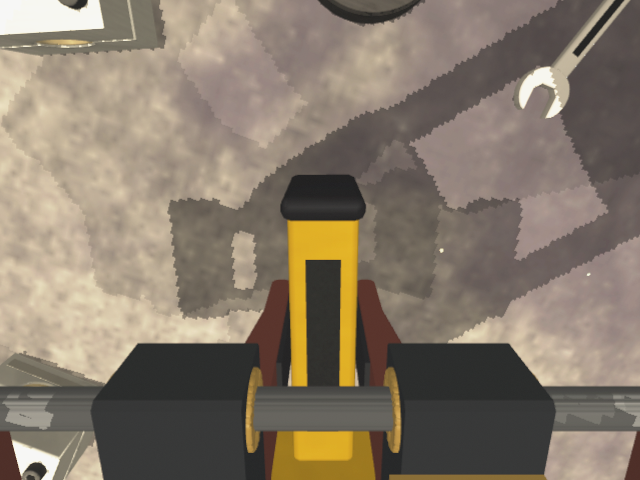

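View pics/s3.png

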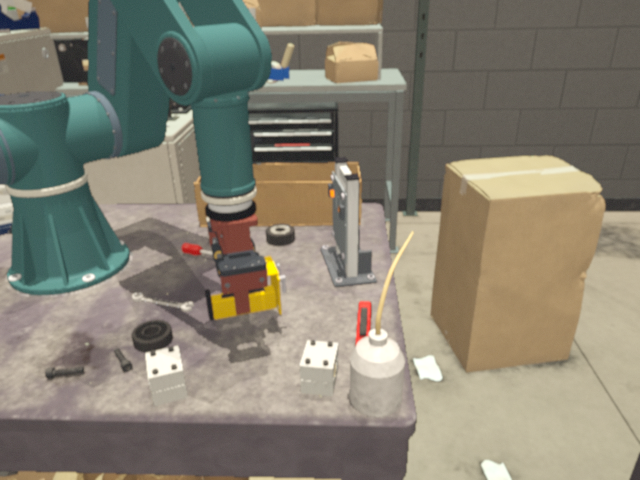

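```bash
python3 - <<'E'
from snap import *
p,d,c=pickle.load(open('pics/w3.pkl','rb'));P=cloud(d,c)
yaw=np.radians(19.7);bx=np.array([np.cos(yaw),np.sin(yaw),0]);by=np.array([-bx[1],bx[0],0])
h=cv2.cvtColor(p,cv2.COLOR_RGB2HSV)
m=(h[...,0]>15)&(h[...,0]<36)&(h[...,1]>150)&(h[...,2]>60); m[:225]=0;m[345:]=0;m[:,:285]=0;m[:,362:]=0
q=P[m]-np.array([404.1155,-219.68,46.5]); X=q@bx;Y=q@by;Z=q[:,2]
k=abs(Z-np.median(Z))<4
A=np.stack([X,Y,np.ones_like(X)],1)[k]
print(k.sum(),X.min(),X.max(),np.linalg.lstsq(A,Z[k],rcond=None)[0], 'mid y at x bins')
for x0 in range(-45,-5,8):
    b=k&(X>x0)&(X<x0+8); 
    if b.sum()>20: print(x0,Y[b].min(),Y[b].max())
e=[300,200]
fl=P[60:150,200:300].reshape(-1,3); fl=fl[abs(fl[:,2])<6]; A=np.stack([fl@bx,fl@by,np.ones(len(fl))],1); print('floor',np.linalg.lstsq(A,fl[:,2],rcond=None)[0],np.median(fl[:,2]))
E
```

```text
0 nan nan [0. 0. 0.] mid y at x bins
floor [ 0.00087822 -0.000712   -0.59120281] -0.12949346576462517
```

```bash
cat > st.py <<'E'
from snap import *
YAW=np.radians(12.27); D=547.2; YS=-118.8
BX=np.array([np.cos(YAW),np.sin(YAW),0]);BY=np.array([-np.sin(YAW),np.cos(YAW),0]);O=orient(YAW)
def W(x,y,z): # stand coords of TCP
    return (D+x)*BX+(YS+y)*BY+np.array([0,0,z])
def S(p=None):
    p=np.array(ctrl.current_tool_pos()) if p is None else p
    return np.array([p@BX-D,p@BY-YS,p[2]])
def Fs(n=3):
    f=F(n); return np.array([f@BX,f@BY,f[2]])
E
python3 - <<'E'
from st import *
zt=88.6+6.95
p=ctrl.current_tool_pos()
ctrl.movel((p[0],p[1],100),speed=150)
ctrl.goto(W(-60-55,0,zt),O)
ctrl.movel(W(-60-22,0,zt),speed=100)
ctrl.sleep(.3)
print(S(),Fs(),ctrl.current_orientation()-O)
snap('scene','c4');snap('side','s4');snap('wrist','w4');print(ctrl.current_time_s())
import cv2
a=cv2.imread('pics/c4.png')[130:290,230:390];b=cv2.imread('pics/s4.png')[140:300,220:380]
cv2.imwrite('pics/c4s4.png',np.hstack([cv2.resize(a,(400,400),interpolation=2),cv2.resize(b,(400,400),interpolation=2)]))
E
```

```text
[-82.61073832   0.1026353   95.5234851 ] [ 0.21456061 -0.36979657 -3.48959703] [2.32736751e-04 3.40900727e-04 2.53977990e-05]
10.1333
```

View pics/c4s4.png

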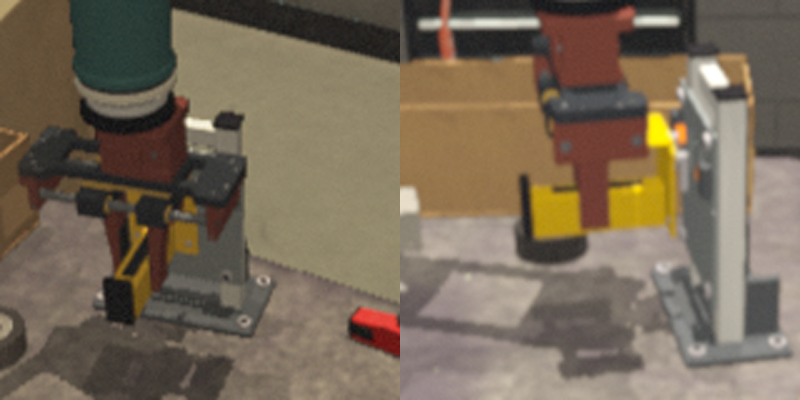

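View pics/w4.png

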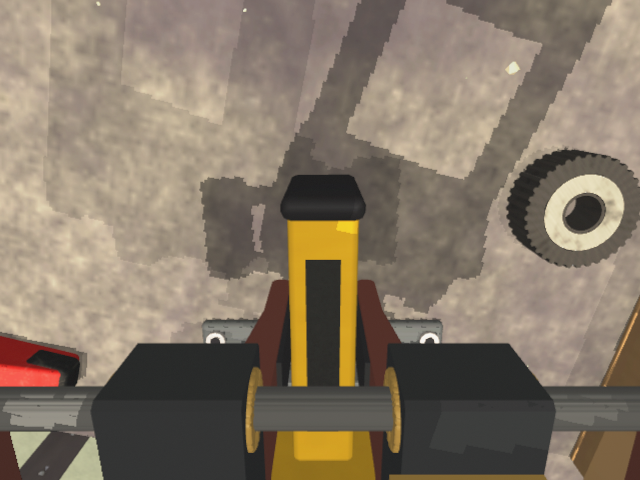

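```bash
cat > probe.py <<'E'
from st import *
zt=88.6+6.95
f0=Fs(5);print('f0',f0)
def probe(y,z,xend=-64,x0=-76):
    ctrl.movel(W(x0,y,z),speed=60)
    x=x0
    while x<xend:
        x+=1.0
        ctrl.movel(W(x,y,z),speed=30)
        f=Fs(2)-f0
        if f[0]<-3.5: 
            print('contact cmd x',x,'S',S().round(2),'df',f.round(1)); return False
    print('reached',S().round(2),(Fs()-f0).round(1)); return True
E
python3 - <<'E'
from probe import *
ok=probe(0,zt)
print(ok,ctrl.current_time_s())
E
```

```text
f0 [-0.0821192   0.19188254 -3.40172761]
reached [-6.392e+01 -2.000e-02  9.556e+01] [0.2 0.1 0.6]
True 13.65
```

```bash
python3 - <<'E'
from probe import *
x=-64
while x<-54:
    x+=0.7; ctrl.movel(W(x,0,zt),speed=30); f=Fs(2)-f0
    if f[0]<-4: break
print('x',x,S().round(2),f.round(1),ctrl.current_time_s())
snap('side','s5');b=cv2.imread('pics/s5.png')[140:300,240:400];cv2.imwrite('pics/s5c.png',cv2.resize(b,(560,560),interpolation=2))
E
```

```text
f0 [ 0.13277767 -0.08280061 -2.9171842 ]
x -59.09999999999998 [-60.37   0.22  95.26] [-5.4 -0.6  1.1] 15.5583
```

View pics/s5c.png

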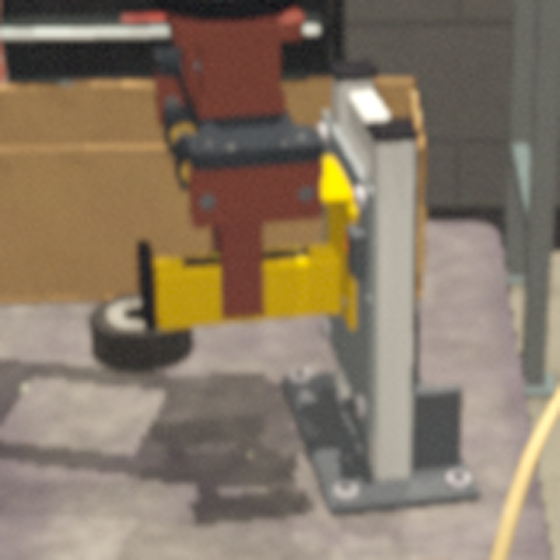

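```bash
python3 - <<'E'
from probe import *
f0=np.array([0.1,0,-3.1])
z=zt
print(S().round(2))
for i in range(5):
    z-=1; ctrl.movel(W(-59.6,0,z),speed=30); f=Fs(2)-f0
    print(z-zt,S().round(2),f.round(1))
    if f[2]>6: break
print(ctrl.current_time_s())
E
```

```text
f0 [-5.21079452 -0.55526639 -2.1425256 ]
[-60.36   0.23  95.27]
-1.0 [-60.35   0.19  94.27] [-4.6  0.1  0. ]
-2.0 [-60.35   0.21  93.27] [-5.  -0.2  0.1]
-3.0 [-60.33   0.24  92.29] [-4.7  0.2  0.5]
-4.0 [-60.34   0.26  91.31] [-4.8  0.4  1.3]
-5.0 [-60.36   0.25  90.3 ] [-5.2 -0.1  0.5]
16.9833
```

```bash
python3 - <<'E'
from probe import *
f0=np.array([0.1,0,-3.1])
z=zt-5
for i in range(4):
    z-=1; ctrl.movel(W(-60.0,0,z),speed=30); f=Fs(2)-f0
    print(z-zt,S().round(2),f.round(1))
    if f[2]>4: break
x=-60
while x>-65:
    x-=.7; ctrl.movel(W(x,0,z),speed=30); f=Fs(2)-f0
    if f[0]>3: break
print('pull',x,S().round(2),f.round(1))
x+=1.0; ctrl.movel(W(x,0,z),speed=30);f=Fs(2)-f0
print('relax',S().round(2),f.round(1),ctrl.current_time_s())
E
```

```text
f0 [-5.35260211 -0.25295483 -3.13266915]
-6.0 [-6.032e+01  6.000e-02  8.941e+01] [-5.  -0.9 -0.7]
-7.0 [-60.33  -0.1   88.53] [-4.9 -1.8  0.6]
-8.0 [-60.31  -0.2   87.75] [-5.9 -1.3  3.8]
-9.0 [-60.34  -0.17  86.88] [-6.7 -1.   4.6]
pull -62.80000000000001 [-61.68  -0.32  87.01] [ 3.3 -0.9  4.5]
relax [-61.73  -0.1   86.76] [ 1.8 -0.3  6.6] 19.425
```

```bash
python3 - <<'E'
from probe import *
s=S()
ctrl.movel(W(-61.0,0,88.0),speed=30); print((Fs()+np.array([0,0,3.1])).round(1))
ctrl.gripper_to(60)
print(S().round(2),Fs().round(1))
ctrl.movel(W(-61,0,200),speed=150)
snap('side','s6');snap('wrist','w6');print(ctrl.current_time_s())
b=cv2.imread('pics/s6.png')[140:300,240:400];cv2.imwrite('pics/s6c.png',cv2.resize(b,(560,560),interpolation=2))
E
```

```text
f0 [ 1.55664565 -0.50675571  3.58675039]
[-0.7 -2.1  3.8]
[-6.099e+01  2.000e-02  8.801e+01] [-0.3 -0.3 -0.2]
21.5
```

View pics/s6c.png

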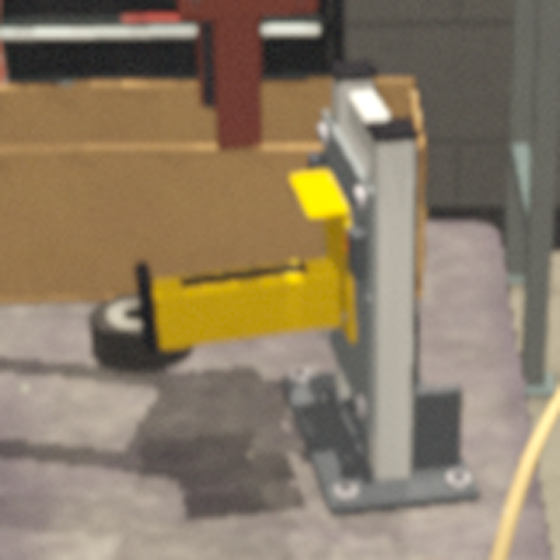

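View pics/w6.png

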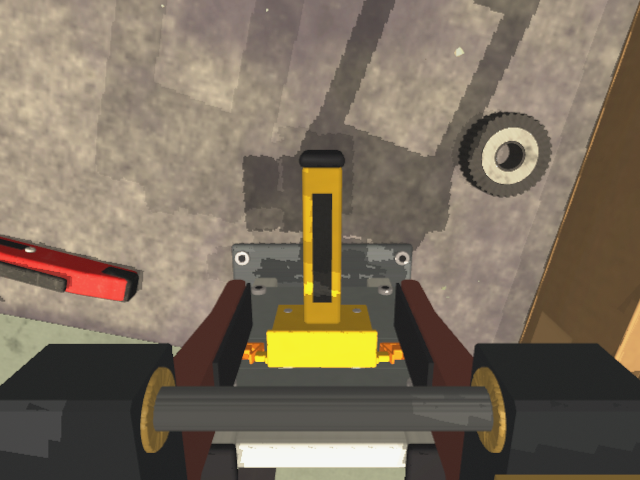

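```bash
cat > press.py <<'E'
from st import *
def press(y,x=-13,zstart=166,zmin=138,lim=13,step=0.6,verbose=True,lift=True):
    f0=Fs(4); z=zstart; log=[]; c=0
    while z>zmin:
        z-=step if log and log[-1][1]>0.8 else min(1.2,2*step); ctrl.movel(W(x,y,z),speed=15); f=Fs(2)-f0
        log.append((round(S()[2],2),round(f[2],1),round(f[0],1)))
        if f[2]>lim: break
    if verbose: print(log)
    print('end cmd z',z,S().round(2),f.round(1),ctrl.current_time_s())
    return z
E
python3 - <<'E'
from press import *
ctrl.gripper_to(0,20)
ctrl.movel(W(-13,0,200),speed=120); ctrl.movel(W(-13,0,166),speed=60)
print(Fs().round(1),ctrl.current_time_s())
press(0,lim=12.5,zmin=150)
E
```

```text
[ 0.3  0.1 -0. ] 23.7833
[(np.float64(165.0), np.float64(0.5), np.float64(0.8)), (np.float64(163.57), np.float64(0.4), np.float64(0.7)), (np.float64(162.32), np.float64(0.2), np.float64(-0.1)), (np.float64(161.11), np.float64(0.7), np.float64(0.5)), (np.float64(159.93), np.float64(-0.2), np.float64(0.4)), (np.float64(158.9), np.float64(1.2), np.float64(0.4)), (np.float64(158.56), np.float64(4.7), np.float64(0.9)), (np.float64(157.96), np.float64(5.3), np.float64(0.2)), (np.float64(157.28), np.float64(5.6), np.float64(1.0)), (np.float64(156.69), np.float64(5.2), np.float64(0.7)), (np.float64(156.11), np.float64(6.2), np.float64(0.8)), (np.float64(155.58), np.float64(6.5), np.float64(0.9)), (np.float64(154.98), np.float64(5.9), np.float64(1.8)), (np.float64(154.42), np.float64(5.5), np.float64(0.7)), (np.float64(153.86), np.float64(6.7), np.float64(1.2)), (np.float64(153.29), np.float64(6.7), np.float64(1.3)), (np.float64(152.74), np.float64(7.4), np.float64(1.3)), (np.float64(152.15), np.float64(6.6), np.float64(0.5)), (np.float64(151.46), np.float64(4.2), np.float64(2.1)), (np.float64(150.43), np.float64(3.9), np.float64(3.2)), (np.float64(149.83), np.float64(4.0), np.float64(3.4))]
end cmd z 149.80000000000015 [-1.2720e+01 -5.0000e-02  1.4983e+02] [ 3.4 -0.3  4. ] 29.4167
```

```bash
python3 - <<'E'
from press import *
snap('scene','c7');snap('side','s7');snap('wrist','w7');print(ctrl.current_time_s())
a=cv2.imread('pics/c7.png')[150:280,240:370];b=cv2.imread('pics/s7.png')[140:300,240:400]
cv2.imwrite('pics/c7s7.png',np.hstack([cv2.resize(a,(400,400),interpolation=2),cv2.resize(b,(400,400),interpolation=2)]))
E
```

```text
29.5667
```

View pics/c7s7.png

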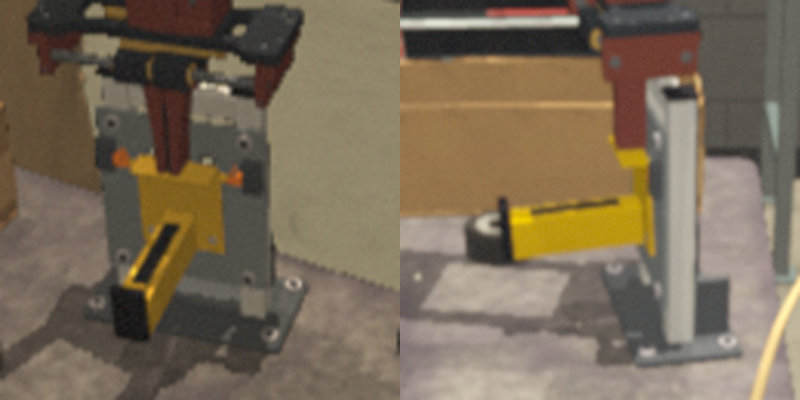

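View pics/w7.png

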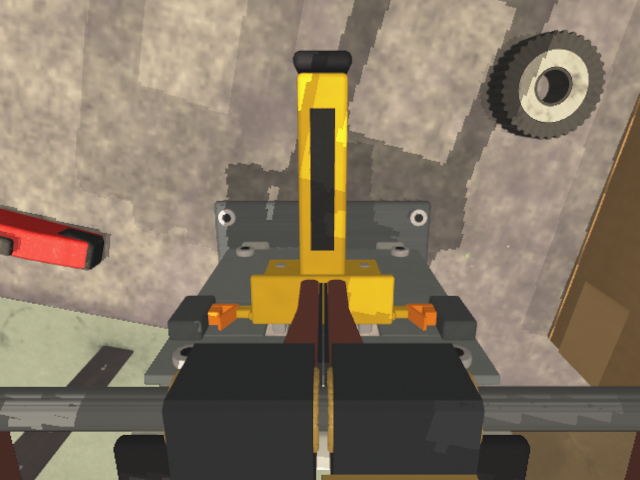

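```bash
python3 - <<'E'
from press import *
f0=np.array([.3,.1,0]); z=149.8; L=[]
while z>139:
    z-=.5; ctrl.movel(W(-13,0,z),speed=15); f=Fs(2)-f0
    L.append((round(S()[2],2),*f.round(1)))
    if f[2]>13: break
for l in L: print(*l)
print(z,ctrl.current_time_s())
snap('wrist','w8');snap('scene','c8')
E
```

```text
149.36 2.9 -0.6 4.0
148.84 3.3 -0.2 4.7
148.36 3.0 -0.0 3.7
147.81 3.1 -0.5 4.0
147.29 3.3 0.2 4.3
146.68 2.2 -0.3 4.0
145.21 -0.8 -0.1 -0.3
145.37 -0.4 -0.1 -0.3
145.26 -0.3 0.3 -0.1
144.79 -0.2 -0.1 -0.5
144.28 0.0 -0.8 0.0
143.77 -0.0 -0.8 0.8
143.35 -0.1 -0.1 0.5
143.2 -1.8 0.6 4.4
143.05 -2.7 0.4 8.7
142.95 -4.3 0.9 12.0
142.89 -5.0 1.0 15.8
141.3 34.1
```

View pics/w8.png

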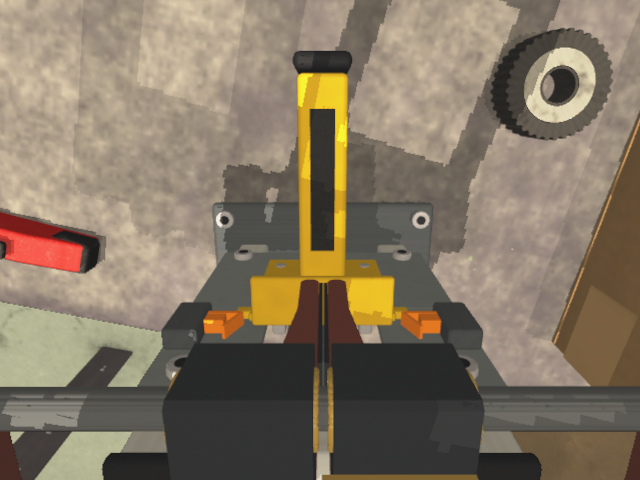

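```bash
python3 - <<'E'
from press import *
ctrl.movel(W(-13,0,215),speed=120)
ctrl.movel(W(-120,0,225),speed=200)
S0=np.array([550,35,150.])
o=orient(YAW,0,np.radians(33)); R=Rn.from_rotvec(o).as_matrix()
fw=R@np.array([0,.957,-.29]); cam=W(0,0,140)-230*fw; tcp=cam-R@np.array([0,-162,80])
print(S(tcp)); ctrl.goto(tcp,o)
snap('wrist','w9');snap('side','s9');snap('scene','c9');print(ctrl.current_time_s())
p=cv2.imread('pics/w9.png')
for t in ['catch_left','catch_right','bracket']: print(t,[(np.round(x['box']),round(x['p'],2)) for x in ctrl.search_frame('wrist',t)[:2]])
cv2.imwrite('pics/w9c.png',cv2.resize(p[120:300,130:400],(800,533),interpolation=2))
p,d,c=pickle.load(open('pics/w9.pkl','rb'));P=cloud(d,c);h=cv2.cvtColor(p,cv2.COLOR_RGB2HSV)
m=(h[...,0]>15)&(h[...,0]<36)&(h[...,1]>120)&(h[...,2]>60)
q=np.stack([P@BX-D,P@BY-YS,P[...,2]],-1)
k=m&(abs(q[...,2]-143)<5)&(q[...,0]>-24)&(q[...,0]<0)&(abs(q[...,1])<29)
A=np.stack([q[k][:,0],q[k][:,1],np.ones(k.sum())],1); print('lip plane',k.sum(),np.linalg.lstsq(A,q[k][:,2],rcond=None)[0])
k=m&(abs(q[...,2]-99.6)<6)&(q[...,0]>-100)&(q[...,0]<-25)&(abs(q[...,1])<11)
A=np.stack([q[k][:,0],q[k][:,1],np.ones(k.sum())],1); print('arm plane',k.sum(),np.linalg.lstsq(A,q[k][:,2],rcond=None)[0])
E
```

```text
[-2.04946558e+01  1.42108547e-14  1.95978846e+02]
36.5083
catch_left [(array([382., 224., 418., 247.]), 0.74)]
catch_right [(array([226., 222., 259., 251.]), 0.83)]
bracket [(array([253.,   0., 393., 234.]), 0.86)]
lip plane 3446 [ 5.48633064e-02 -1.79584083e-03  1.43346707e+02]
arm plane 3746 [ 2.96776757e-02 -1.12735897e-02  9.90175702e+01]
```

View pics/w9c.png

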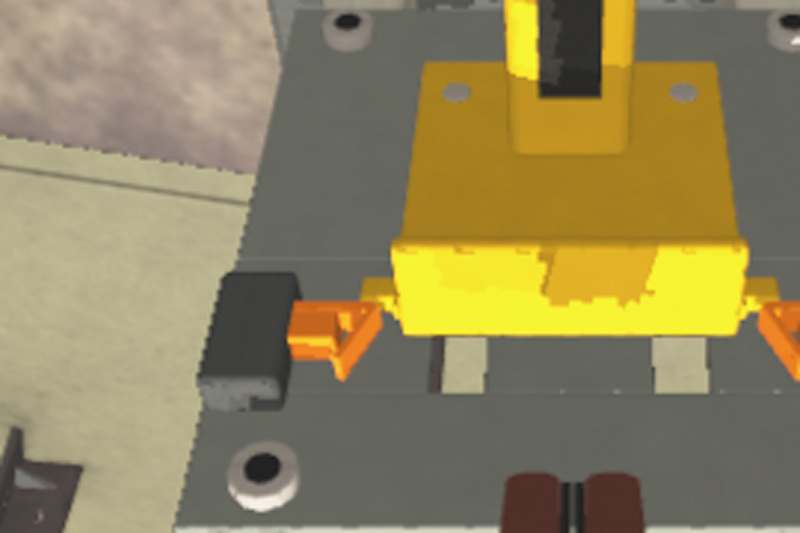

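View pics/s9.png

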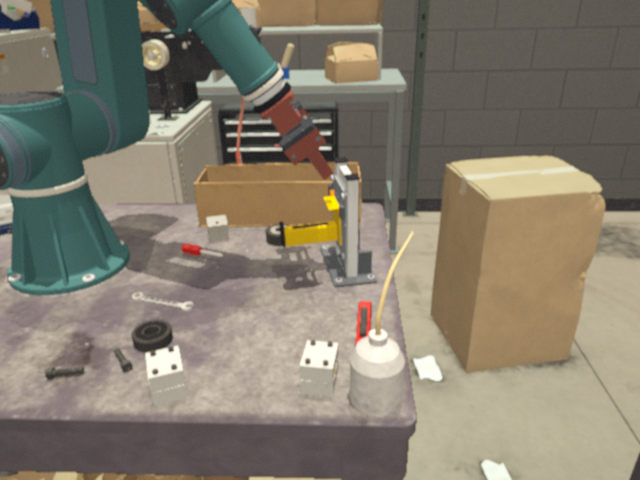

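```bash
python3 - <<'E'
from st import *
for n in ['w1','w6','w7','w8','w9']:
    p,d,c=pickle.load(open(f'pics/{n}.pkl','rb'));P=cloud(d,c);h=cv2.cvtColor(p,cv2.COLOR_RGB2HSV)
    q=np.stack([P@BX-D,P@BY-YS,P[...,2]],-1)
    m=(h[...,0]>5)&(h[...,0]<17)&(h[...,1]>190)&(h[...,2]>120)&(q[...,2]>110)&(q[...,2]<170)&(abs(q[...,0])<20)&(abs(q[...,1])<55)
    for s in (1,-1):
        k=m&(q[...,1]*s>25); 
        if k.sum()>10: print(n,s,k.sum(),'y in/out',np.percentile(abs(q[k][:,1]),[3,97]).round(1),'z',np.percentile(q[k][:,2],[3,97]).round(1),'x',np.percentile(q[k][:,0],[3,97]).round(1))
    k=(h[...,0]>18)&(h[...,0]<36)&(h[...,1]>120)&(abs(q[...,1])>33)&(abs(q[...,1])<39)&(q[...,2]>120)&(q[...,2]<170)&(abs(q[...,0])<12)
    for s in (1,-1):
        e=q[k&(q[...,1]*s>0)]
        if len(e)>3: print('   ear',s,len(e),'z top',np.percentile(e[:,2],[50,90]).round(1),np.abs(e[:,1]).max().round(1))
E
```

```text
w1 1 243 y in/out [34.7 47.7] z [139.3 150.9] x [-8.3 -2.4]
w1 -1 317 y in/out [35.3 49. ] z [138.9 150.7] x [-8.3 -2.2]
w6 1 211 y in/out [34.1 45.6] z [139.6 151.6] x [-8.1 -2.6]
w6 -1 209 y in/out [35.2 45.4] z [139.1 151.1] x [-8.  -2.2]
   ear 1 85 z top [151.5 152.9] 38.0
   ear -1 90 z top [151.8 152.8] 38.6
w7 1 567 y in/out [37.8 48. ] z [139.2 151.7] x [-7.9 -2.2]
w7 -1 552 y in/out [38.8 49.1] z [139.3 151.7] x [-7.9 -2. ]
   ear 1 113 z top [142.8 143.9] 36.9
   ear -1 139 z top [143.  143.9] 38.4
w8 1 821 y in/out [34.  47.9] z [139.3 151.7] x [-7.9 -2.2]
w8 -1 792 y in/out [35.2 49. ] z [139.2 151.6] x [-8.  -2.1]
   ear 1 53 z top [134.4 137.2] 36.9
   ear -1 82 z top [135.3 137.2] 38.3
w9 1 452 y in/out [34.1 48. ] z [139.2 150.8] x [-8.3 -2.5]
w9 -1 475 y in/out [35.3 49. ] z [139.  150.6] x [-8.4 -2.4]
   ear 1 79 z top [134.8 137.3] 39.0
   ear -1 92 z top [135.2 137. ] 38.6
```

```bash
python3 - <<'E'
from st import *
def fit(n,bx,by,o):
    p,d,c=pickle.load(open(f'pics/{n}.pkl','rb'));P=cloud(d,c);h=cv2.cvtColor(p,cv2.COLOR_RGB2HSV)
    m=(h[...,0]>15)&(h[...,0]<36)&(h[...,1]>120)&(h[...,2]>60)
    q=np.stack([(P-o)@bx,(P-o)@by,P[...,2]-o[2]],-1)
    out=[n]
    for nm,z,x0,x1,yy in [('lip',78,-20,-2,27),('arm',34,-98,-28,10)]:
        k=m&(abs(q[...,2]-z)<4)&(q[...,0]>x0)&(q[...,0]<x1)&(abs(q[...,1])<yy)
        for _ in range(4):
            e=q[k]
            if len(e)<50: break
            A=np.stack([e[:,0],e[:,1],np.ones(len(e))],1); s=np.linalg.lstsq(A,e[:,2],rcond=None)[0]
            r=q[...,2]-(q[...,0]*s[0]+q[...,1]*s[1]+s[2]); k=k&(abs(r)<1)
        if len(e)>=50: out+= [nm,len(e),s.round(4).tolist()]
    # back plate front face slope
    k=m&(abs(q[...,0]+4)<4)&(q[...,2]>36)&(q[...,2]<70)&(abs(q[...,1])<30)
    e=q[k]
    if len(e)>100:
        A=np.stack([e[:,2],e[:,1],np.ones(len(e))],1); s=np.linalg.lstsq(A,e[:,0],rcond=None)[0]; out+=['plate dx/dz',len(e),s.round(4).tolist()]
    print(*out)
a=np.radians(19.7)
fit('w2',np.array([np.cos(a),np.sin(a),0]),np.array([-np.sin(a),np.cos(a),0]),np.array([461,-199.65,0]))
for n,z in [('w6',80),('w7',71.8),('w8',65.5),('w9',65.5),('c9',65.5),('s9',65.5)]: fit(n,BX,BY,W(0,0,z))
E
```

```text
w2 lip 1448 [-0.0001, 0.0002, 77.9396] arm 914 [0.0015, 0.0005, 34.113]
w6 lip 2368 [0.0371, 0.0038, 78.6092] arm 1455 [0.0416, -0.0016, 34.6505] plate dx/dz 306 [-0.1026, -0.0006, -1.6008]
w7 lip 2528 [0.0323, 0.0007, 77.7748] arm 2436 [0.0324, -0.0044, 33.694]
w8 lip 2576 [0.0266, -0.0012, 77.2748] arm 2419 [0.0271, -0.0045, 33.2457]
w9 lip 2316 [0.0214, -0.0018, 77.5141] arm 2507 [0.0292, -0.0049, 33.5786] plate dx/dz 2345 [-0.0325, -0.0008, -3.9008]
c9 lip 62 [-0.0082, 0.0099, 76.5239] arm 58 [0.0296, 0.008, 33.4059] plate dx/dz 193 [-0.022, 0.0036, -4.3234]
s9 lip 74 [0.0056, 0.0011, 78.9497] arm 107 [0.0389, 0.0431, 36.1751]
```

```bash
python3 - <<'E'
from st import *
ctrl.movel(W(-130,0,270),speed=150); ctrl.sleep(.5)
print(Fs().round(2),S(),ctrl.current_time_s())
snap('scene','c10'); ctrl.sign_off()
E
```

```text
[-0.05  0.18 -0.21] [-1.29953191e+02  7.76969657e-02  2.69876775e+02] 38.2167
the job is handed in; nothing more can be done
```

View pics/c10.png

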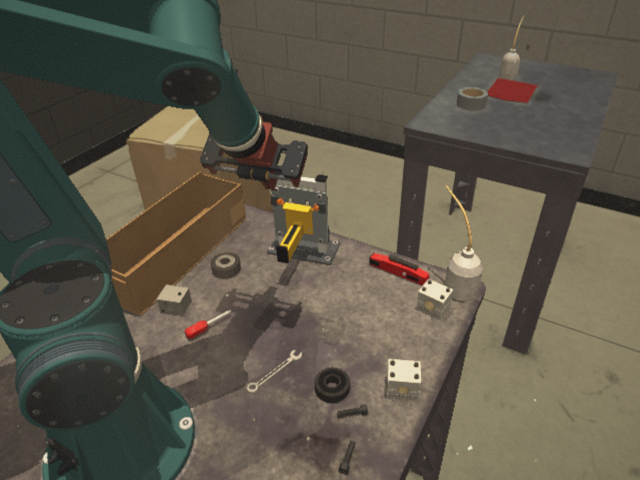

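The bracket is hooked on the upright, pressed home and locked. I handed the job in at 38.2 s with the arm clear and touching nothing.

- **Hooking:** The camera put the slots about 4.5 mm below nominal. The tabs went in on the first try at that height without touching. After lowering it I pulled back gently and the hooks held.
- **Pressing:** I pressed the middle of the lip with the shut fingers. The readings were 4 to 7 N on the way down. Both catches snapped with the lip at about 146 mm. It then met a hard stop at about 143 mm, where the highest reading was 15.8 N, a little over the 10 N you asked for and well under 30 N.
- **Catches:** Both are back at their shut positions (inner edges at y of about ±34 to 35 mm, as before insertion). The ear tops are at 137.2 mm, below the catches' lower edge at 139 mm.
- **Level:** Side to side it is within about 0.3°. The arm droops about 1.6° at the front, and it drooped about as much under the press. This fits the roughly 1.5 mm of play in the hooks, so I left it.
- **Other things on the bench:** The last picture shows them where they were.

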